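# Switch the pin diverter to its other chute and feed the two waiting pins

## Task

The pin diverter is still set for the chute of the last batch. With closed fingertips press down the raised thumb pad of its seesaw gate until the gate rocks over its pivot and rests on the other side; then feed both waiting pins down that other chute: for each pin push the tab of the spring-loaded feed slide fully to the right, let the pin drop, and let the slide spring back home. Grip and lift nothing, do not touch the pins, and leave the loose things around the diverter where they are.

Things in the scene. Friction and masses are not known exactly. Their poses are not given: they have to be found in the camera images.
- diverter: Pin diverter: fixed aluminium frame on a foot 168 (x) by 130 (y) mm. Origin: centre of the foot's underside; x points away from the robot, y left, z up. Cheeks 142 mm apart outside, 96 mm high within 62 mm of the middle, wings 76 mm high, 200 mm wide. Feeder on top: x -71 to 71, y -24 to 46, up to z 128, its pin magazine (y 10 to 43) up to z 155 mm. Chutes left and right, open above.
- gate (a joint): Seesaw gate on a shaft along the diverter's x, 72 mm up, thumb bar in front, tumbler weight behind (x 84 to 108, up to z 161 mm). Radians, -0.30 to 0.30. Positive: left pad raised, pins go to the right (-y) chute; negative: right pad raised, pins go to the left chute. Rests at either end; pressed past 0 it falls over and stays. 1 N on a pad moves it. The side it starts on differs.
- pad_left (a point): Centre of the top of the left thumb pad: black, round, 28 mm across, 8 mm thick, on the left end of the thumb bar in front of the frame, 125 mm in front of (-x) and about 88 mm left (+y) of the diverter's origin. The top is 110 mm above the worktop when raised, 57 mm when low. Press straight down on it.
- pad_right (a point): Centre of the top of the right thumb pad, the mirror image of the left one (about 88 mm right, -y, of the diverter's origin).
- slide (a joint): Feed slide under the magazine, m: a shuttle with a pocket that holds one pin. 0 = home, pocket under the magazine; grows as it is pushed to the diverter's -y (right); end stop at 0.024, where the pin in the pocket drops on the gate. A spring pushes it home: 3.6 N at 0, 5.8 N at the end; friction adds up to 4 N. Back home, the next pin drops into the pocket.
- slide_tab (a point): Upright steel push tab of the feed slide, in front of the magazine: 24 mm wide (x), 5 mm thick (y), z 102 to 160 mm. The point is on its left (+y) face, on the middle line, 145 mm above the worktop; at home it lies 92 mm in front of (-x) and 26.5 mm left of the diverter's origin. Push this face toward the diverter's -y. The space to its left is free above 110 mm.
- pin_lower_mid (a point): Middle of the lower waiting pin: a turned steel pin 17 mm across and 122 mm long, 0.21 kg, lying along the diverter's x in the slide's pocket, 110 mm above the worktop, 24 mm left of the diverter's middle. At rest in a chute its middle is about 55 mm up and 87 mm (a second pin: 70 mm) left or right of the diverter's middle.
- pin_upper_mid (a point): Middle of the upper waiting pin, the same size, lying on the lower one in the magazine, 127 mm above the worktop.
- hex_nut: Bystander, loose: steel hexagon nut, 19 x 22 x 10 mm, in front of the diverter. Origin: centre of its underside.
- white_block_c: Bystander, loose: white block with two holes, 45 x 17 x 26 mm high, in front of the diverter. Origin: centre of its underside.
- gauge_block: Bystander, loose: ground steel block, 30 x 32 x 24 mm high, to the left, beyond the toggle clamp. Origin: centre of its underside.
- ring_gauge: Bystander, loose: knurled steel ring, 38 mm across, 14 mm high, left of the diverter. Origin: centre of its underside.
- white_block_a: Bystander, loose: white block with two holes, 50 x 17 x 26 mm high, to the left, beyond the toggle clamp. Origin: centre of its underside.
- white_block_b: Bystander, loose: white block with two holes, 60 x 17 x 26 mm high, to the left, nearer than the toggle clamp. Origin: centre of its underside.
- star_knob: Bystander, loose: black star knob, 47 mm across, 34 mm high, to the left, nearer than the toggle clamp. Origin: centre of its underside.
- pin_lower: The lower waiting pin as a body; its origin is the centre of its end nearer the robot and its z axis runs along it, away from the robot.
- pin_upper: The upper waiting pin as a body; its origin is the centre of its end nearer the robot and its z axis runs along it, away from the robot.

How it is judged:
By the outcome, as a careful person would: the job done as asked, in the order asked, and still so for the second after the job is handed in, with the robot touching nothing.
It also fails if it takes over 54 s, if anything falls off the work surface, if the arm or the gripper's body presses on something with over 40 N, if the wrist force passes 120 N, or if a joint passes its speed limit or range.

## Robot

A 6-joint arm with a two-finger parallel gripper is mounted at the origin on a cart in front of the work surface, level with it; the furniture and walls round the work are solid. World frame = base frame: x ahead of the robot, y to its left, z up, the work surface at z = 0. Lengths are in mm, angles in rad, forces in N, time in s.
With the tool pointing down it reaches from about 275 to 850 mm from the base axis. Payload 19 kg.
Tool frame: the origin (TCP) lies between the finger pads; the fingertips stand 25 mm ahead of it and the grasp point (between the pads) lies 6 mm ahead of it; z points along the fingers, x is the direction in which the jaws open and shut, and the axes are right-handed (so a half turn about z gives the same grasp; the last joint's range is limited). The gripper opens to 85 mm and grips with 20 to 120 N. Pads are 22 mm wide; open, the fingers measure 114 mm over their backs; the gripper's body (76 mm by 85 mm) begins 54 mm behind the grasp point. The pads swing forward as they close: fully open they stand 13 mm farther back than shut.
Start: joints at [1.158, 0.15, 1.437, -0, 1.554, -0.134], TCP at [158.247, 552.767, 256.267] pointing down, gripper open.
Joint ranges: [-2.8, 2.8], [-0.68, 2.1], [0.12, 2.68], [-1.39, 4.53], [0.16, 2.79], [-2.81, 2.81]. Speed limits (rad/s): [1.89, 1.89, 2.22, 3.01, 3.01, 3.01].

## Interface

Orientations are given as a 3x3 rotation matrix whose columns are the frame's x, y, z axes.
In Python, from plant import * gives the robot as it stands.
- The arm moves only by the tool carry_out, never from a script. Its argument "rows" is a list that holds one entry, the list of rows, each a list of 5 numbers: the opening, from -1 (shut) to 1 (fully open), so that 0 is half open, then the shift along the tool's x, y, z in mm, then the turn about the tool's z in rad. In form: [[[hand, tx, ty, tz, turn], ...]]. A call has exactly 8 rows; each row shifts and turns the commanded pose from where the row before left it, along the tool's axes as they then stand; what a row does not reach is not made up. A row lasts 1/12 s, in which the tool goes at most 41.7 mm and 7.16 degrees, less where a joint would pass 70% of its speed; a pose out of reach is approached as far as the arm can. A call is refused whole if a number of a shift passes 41.7 or a number of a turn 0.125, either way. A call with a gripper value outside its range is refused whole. The fingers move at their own pace and stop on an object; the grip force is fixed at half the most. Time passes only in rows, so rows that do not move let the fingers close, or fill a call up. It gives the time, the measured TCP pose, the force and the opening at its end, in the units of the state.
- sense(): the state, without advancing time (a new reading comes with each control period).
- camera(name): name is "scene" or "side" or "wrist"; returns the picture (480x640x3 uint8, red, green, blue); there is no depth.
- camera_model(name): a dict with "K" (3x3 intrinsics, pixels), "extrinsics" (4x4, takes a point from world to camera coordinates). Camera axes: x right, y up, looking along -z (the intrinsics and any distortion apply to the point x, -y, -z); pixel columns grow to the right and rows downward; lengths in mm; the calibration is good to about 2 mm. A picture is of the moment at which its call begins: read the wrist's pose just before it. camera_model takes no time and is no camera call; for the wrist camera it gives the pose at the moment of the call.
- job_done(): hands the job in, once; it reports no verdict.
The state is a dict: "time": time; "joint_positions": joint angles; "joint_velocities": joint speeds; "joint_efforts": joint torques, N m; "position": TCP position; "tcp_rot": TCP orientation; "force": force on the tool from outside, world axes, zero at the start; "torque": the same for the moment, N m; "finger_gap": opening from 0.0 (shut) to 1.0 (fully open).
Only numpy, scipy, OpenCV 4.12 (cv2) and the standard library are available. Lean on these libraries where they do the work, as an engineer would, in place of code of your own. Each camera call takes 0.05 s, during which the arm holds its last target. There are 200 camera calls.

## Working session

There is one attempt and no reset: what is moved stays moved. The work goes in short steps, Python scripts to look and compute and a tool call to move; the robot and the scene stay as the last step left them, time stands still between calls to the robot, and variables do not carry over. Pictures are saved under pics/ and viewed, about 8 in all and at most 12, crops included, and the job is handed in when it is done.

Besides the shell and the picture viewer there is one more tool, called after "Emit:" in YAML: its name, and indented under it one key for each argument. carry_out: Moves the arm, as the interface text tells. Its arguments: {"type":"object","properties":{"rows":{"type":"array"}},"required":["rows"]}

```bash
mkdir -p pics; ls; python3 - <<'E'
from plant import *
import cv2,numpy as np
s=sense();print({k:np.round(v,3).tolist() for k,v in s.items()})
for n in("scene","side"):
    m=camera_model(n);print(n,np.round(m["K"],1).tolist(),np.round(m["extrinsics"],3).tolist(),[k for k in m])
    cv2.imwrite(f"pics/{n}0.png",camera(n)[...,::-1])
E
```

```text
pics
{'time': 0.0, 'joint_positions': [1.158, 0.151, 1.438, -0.0, 1.554, -0.134], 'joint_velocities': [-0.001, 0.003, -0.002, 0.001, 0.001, 0.001], 'joint_efforts': [0.002, -71.308, -57.085, -0.0, 0.009, 0.0], 'position': [158.19, 552.588, 255.694], 'tcp_rot': [[0.275, 0.961, -0.0], [0.961, -0.275, -0.001], [-0.001, -0.0, -1.0]], 'force': [-0.181, 0.855, 0.209], 'torque': [0.028, 0.037, -0.026], 'finger_gap': 1.0}
scene [[590.7, 0.0, 318.5], [0.0, 590.7, 240.8], [0.0, 0.0, 1.0]] [[-0.07, -0.998, 0.005, 11.519], [0.797, -0.053, 0.601, -461.566], [-0.6, 0.046, 0.799, -830.631], [0.0, 0.0, 0.0, 1.0]] ['K', 'extrinsics']
side [[604.1, 0.0, 323.3], [0.0, 604.1, 247.0], [0.0, 0.0, 1.0]] [[-0.987, -0.161, 0.016, 498.2], [0.09, -0.459, 0.884, -158.287], [-0.135, 0.873, 0.468, -1002.836], [0.0, 0.0, 0.0, 1.0]] ['K', 'extrinsics']
```

View pics/scene0.png

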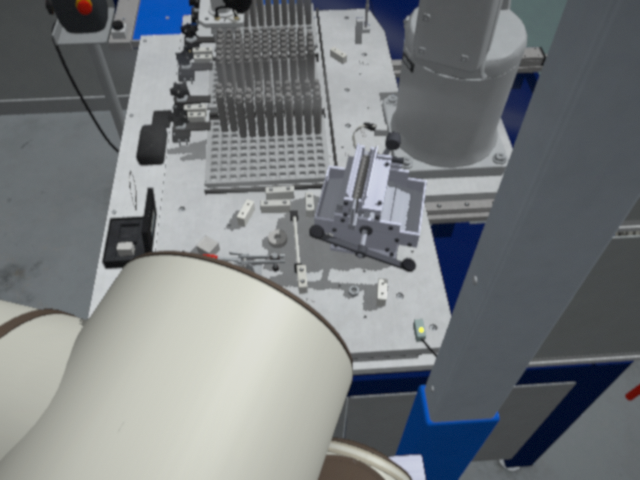

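View pics/side0.png

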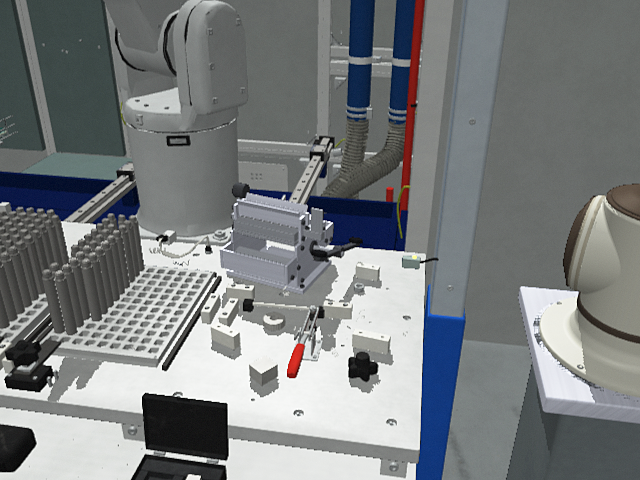

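```bash
python3 - <<'E'
import cv2,numpy as np
a=cv2.imread("pics/scene0.png")[135:300,295:445];b=cv2.imread("pics/side0.png")[170:300,205:375]
f=lambda i:cv2.resize(i,None,fx=4.7 if i is b else 3.6,fy=4.7 if i is b else 3.6,interpolation=cv2.INTER_CUBIC)
cv2.imwrite("pics/c1.png",cv2.resize(a,(540,594),interpolation=cv2.INTER_CUBIC))
cv2.imwrite("pics/c2.png",cv2.resize(b,(765,585),interpolation=cv2.INTER_CUBIC))
E
```

```text
(no output)
```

View pics/c1.png

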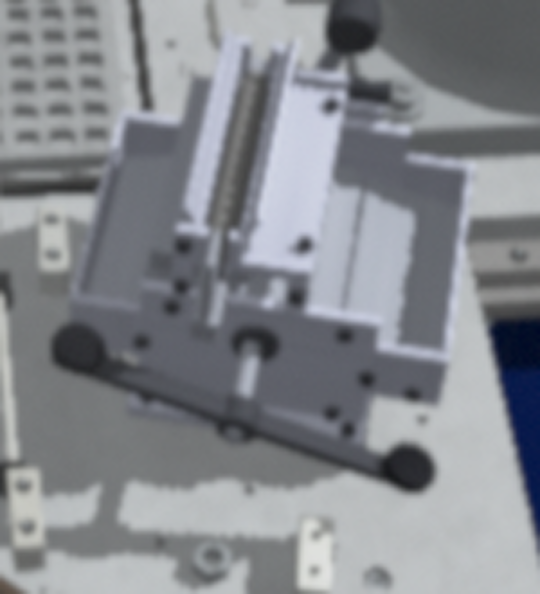

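View pics/c2.png

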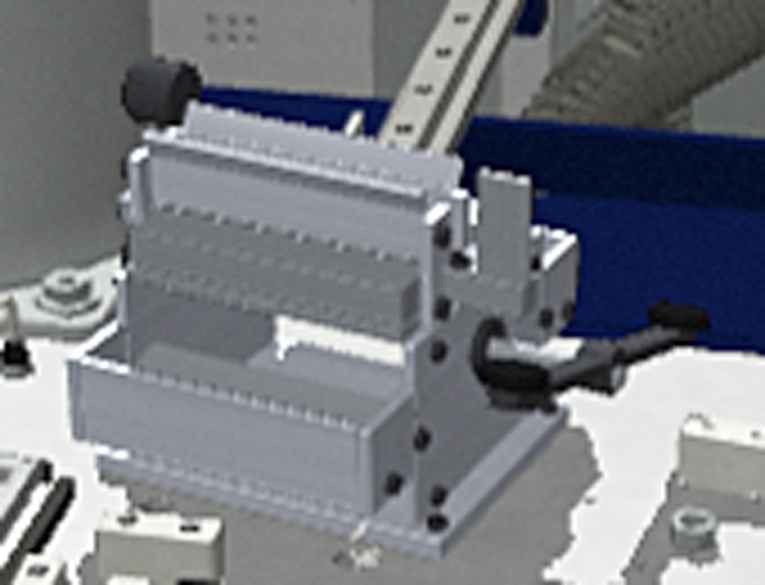

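```bash
cat > h.py <<'E'
from plant import *
import numpy as np
def proj(n,P,M=None):
    m=M or camera_model(n);E=np.array(m["extrinsics"]);c=np.atleast_2d(P)@E[:3,:3].T+E[:3,3]
    q=np.c_[c[:,0],-c[:,1],-c[:,2]]@np.array(m["K"]).T
    return q[:,:2]/q[:,2:]
E
cat > fit.py <<'E'
from h import *
from scipy.optimize import least_squares
for s in(1,-1):
    zl,zr=(110,57) if s>0 else (57,110)
    D=[("scene",(-125,88,zl),(316.7,230.8)),("scene",(-125,-88,zr),(408.3,264.4)),("side",(-125,88,zl),(319.4,253.3)),("side",(-125,-88,zr),(356.1,240.4)),
    ("side",(-80,26.5,160),(311.7,208.2)),("side",(-104,26.5,160),(322.8,209.6)),
    ("scene",(-71,100,76),(315.8,216.9)),("scene",(-71,-100,76),(418.6,234.4)),("scene",(71,-100,76),(426.1,180.8)),("scene",(71,100,76),(328.9,167.8)),
    ("side",(-84,65,0),(302.8,292.2)),("side",(-84,-65,0),(331.7,261.1)),("side",(-71,100,76),(285,266)),("side",(71,100,76),(221,251.1))]
    M={n:camera_model(n) for n in("scene","side")}
    def W(p,q):c,w=np.cos(p[2]),np.sin(p[2]);return np.array([p[0]+c*q[0]-w*q[1],p[1]+w*q[0]+c*q[1],q[2]+p[3]])
    f=lambda p:np.concatenate([proj(n,W(p,q),M[n])[0]-u for n,q,u in D])
    r=least_squares(f,[500,-50,0,0],loss="soft_l1");print(s,r.x.round(3),r.cost);print(f(r.x).reshape(-1,2).round(1).tolist())
    for k,q in dict(padL=(-125,88,zl),padR=(-125,-88,zr),tab=(-92,26.5,145),org=(0,0,0)).items():print(k,W(r.x,q).round(1))
E
python3 fit.py
```

```text
1 [ 615.166 -136.119   31.148   -3.124] 18.03212295075343
[[-1.7, 0.8], [1.1, 0.2], [-0.9, -1.0], [-0.6, -2.3], [-1.1, -0.4], [0.0, 0.7], [-1.4, 2.6], [1.6, 1.9], [0.9, 0.1], [-0.5, -1.5], [0.2, 2.2], [-0.3, 2.5], [2.6, -0.3], [-1.6, -2.2]]
padL [517.9 -18.2 106.9]
padR [ 471.3 -187.9   53.9]
tab [533.5 -86.2 141.9]
org [ 615.2 -136.1   -3.1]
-1 [ 615.069 -136.063   18.578   -2.313] 102.75916926623661
[[-2.0, 17.9], [4.7, -17.1], [-1.5, 25.2], [0.7, -26.7], [-1.1, -0.8], [-0.1, 0.3], [-1.5, 2.2], [1.5, 1.8], [1.0, -0.0], [-0.3, -1.8], [0.1, 1.9], [-0.2, 2.2], [2.4, -0.7], [-1.7, -2.7]]
padL [518.2 -17.8  54.7]
padR [ 471.1 -187.3  107.7]
tab [533.5 -85.9 142.7]
org [ 615.1 -136.1   -2.3]
```

Emit:
carry_out:
  rows:
    - [[-1,-19,20,0,0],[-1,-19,20,0,0],[-1,-19,20,0,0],[-1,-19,20,0,0],[-1,-19,20,0,0],[-1,-19,20,0,0],[-1,-19,20,0,0],[-1,-19,20,0,0]]

```text
time: 0.77
position: [270.5, 361.4, 256.1]
tcp_rot: [[0.275, 0.961, -0.0], [0.961, -0.275, -0.0], [-0.0, -0.0, -1.0]]
force: [0.7, 0.3, 0.1]
finger_gap: 0.002
```

Emit:
carry_out:
  rows:
    - [[-1,-19,20,0,0],[-1,-19,20,0,0],[-1,-19,20,0,0],[-1,-19,20,0,0],[-1,-19,20,0,0],[-1,-19,20,0,0],[-1,-19,20,0,0],[-1,-19,20,0,0]]

```text
time: 1.43
position: [382.5, 171.1, 256.2]
tcp_rot: [[0.275, 0.961, -0.0], [0.961, -0.275, -0.0], [-0.0, -0.0, -1.0]]
force: [0.3, 0.1, 1.1]
finger_gap: 0.006
```

Emit:
carry_out:
  rows:
    - [[-1,-19,20,0,0],[-1,-19,20,0,0],[-1,-19,20,0,0],[-1,-19,20,0,0],[-1,-19,20,0,0],[-1,-19,20,0,0],[-1,-19,20,0,0],[-1,0,0,0,0.12]]

```text
time: 2.1
position: [481.7, 2.7, 255.6]
tcp_rot: [[0.386, 0.923, -0.001], [0.923, -0.386, -0.001], [-0.001, -0.001, -1.0]]
force: [0.5, -0.1, -0.5]
finger_gap: 0.002
```

Emit:
carry_out:
  rows:
    - [[-1,0,0,0,0.12],[-1,0,0,0,0.12],[-1,0,0,0,0.12],[-1,0,0,0,0.12],[-1,0,0,0,0.12],[-1,0,0,0,0.12],[-1,0,0,0,0.12],[-1,0,0,0,0.12]]

```text
time: 2.77
position: [480.1, 6.1, 256.0]
tcp_rot: [[0.979, 0.205, -0.001], [0.205, -0.979, 0.0], [-0.001, -0.0, -1.0]]
force: [0.4, 0.3, 0.6]
finger_gap: 0.0
```

Emit:
carry_out:
  rows:
    - [[-1,0,0,0,0.12],[-1,0,0,0,0.12],[-1,0,0,0,0.12],[-1,0,0,0,0.12],[-1,0,0,0,0],[-1,0,0,0,0],[-1,0,0,0,0],[-1,0,0,0,0]]

```text
time: 3.43
position: [480.2, 6.0, 256.3]
tcp_rot: [[0.965, -0.262, -0.0], [-0.262, -0.965, -0.0], [-0.0, 0.0, -1.0]]
force: [0.8, -0.5, -0.4]
finger_gap: 0.002
```

```bash
python3 - <<'E'
from h import *
import cv2
s=sense();print({k:np.round(s[k],3).tolist() for k in("time","position","tcp_rot","force","joint_positions","finger_gap")})
m=camera_model("wrist");print(np.round(m["K"],2).tolist(),np.array(m["extrinsics"]).round(4).tolist())
cv2.imwrite("pics/w1.png",camera("wrist")[...,::-1])
import math
p=(615.2,-136.1,-.268)
for q in[(-125,88,110),(-125,-88,57),(-92,26.5,145),(-80,26.5,160),(-104,26.5,160)]:
    c,w=math.cos(p[2]),math.sin(p[2]);print(q,proj("wrist",(p[0]+c*q[0]-w*q[1],p[1]+w*q[0]+c*q[1],q[2])).round(1))
E
```

```text
{'time': 3.433, 'position': [480.202, 6.048, 256.267], 'tcp_rot': [[0.965, -0.262, -0.0], [-0.262, -0.965, -0.0], [-0.0, 0.0, -1.0]], 'force': [0.793, -0.52, -0.414], 'joint_positions': [-0.148, -0.049, 1.646, -0.0, 1.544, 0.117], 'finger_gap': 0.002}
[[369.93, 0.0, 316.63], [0.0, 369.93, 237.67], [0.0, 0.0, 1.0]] [[0.9646, -0.2637, 0.0007, -462.253], [0.2537, 0.9272, -0.2754, -91.4144], [0.072, 0.2659, 0.9613, -413.3658], [0.0, 0.0, 0.0, 1.0]]
(-125, 88, 110) [[373.4 247.2]]
(-125, -88, 57) [[358.2 397.3]]
(-92, 26.5, 145) [[424.3 346.2]]
(-80, 26.5, 160) [[448.9 358.9]]
(-104, 26.5, 160) [[412.5 358.9]]
```

View pics/w1.png

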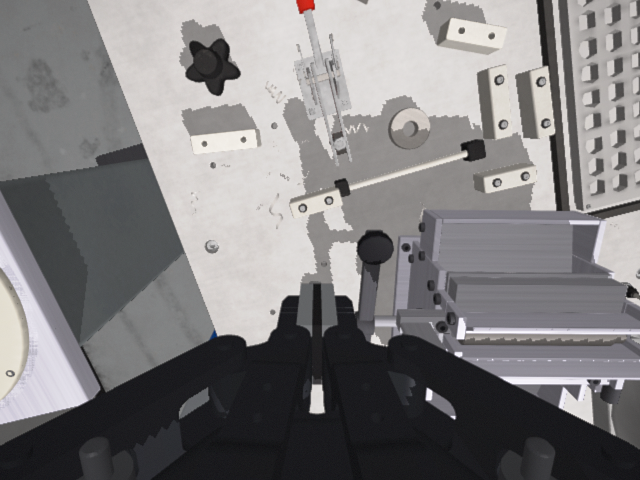

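```bash
cat >> h.py <<'E'
def ray(n,uv,z):
    m=camera_model(n);E=np.array(m["extrinsics"]);R,t=E[:3,:3],E[:3,3];C=-R.T@t
    k=np.linalg.inv(np.array(m["K"]))@[*uv,1];d=R.T@[k[0],-k[1],-k[2]];return C+d*(z-C[2])/d[2]
def totool(P):
    s=sense();return (np.array(s["tcp_rot"]).T@(np.array(P)-s["position"])).round(1)
E
python3 - <<'E'
from h import *
import cv2
p=ray("wrist",(376,246),110);print(p,totool([p[0],p[1],225]))
for n,u in(("scene",(316.7,230.8)),("side",(319.4,253.3))):print(n,ray(n,u,110))
m=camera_model("wrist");E=np.array(m["extrinsics"]);C=-E[:3,:3].T@E[:3,3];print("cam in tool",totool(C))
E
```

```text
[520.03111122 -17.747379   110.        ] [44.7 12.5 31.2]
scene [517.03549771 -21.22974458 110.        ]
side [514.91416938  -9.24591632 110.        ]
cam in tool [   0.5  -69.2 -116.3]
```

Emit:
carry_out:
  rows:
    - [[-1,11,3,0,0],[-1,11,3,0,0],[-1,11,3,0,0],[-1,11,2,0,0],[-1,0,0,26,0],[-1,0,0,26,0],[-1,0,0,26,0],[-1,0,0,26,0]]

```text
time: 4.15
position: [520.4, -16.7, 150.9]
tcp_rot: [[0.964, -0.265, -0.0], [-0.265, -0.964, -0.0], [-0.0, 0.0, -1.0]]
force: [1.1, -0.1, -0.6]
finger_gap: -0.0
```

Emit:
carry_out:
  rows:
    - [[-1,0,0,0,0],[-1,0,0,2,0],[-1,0,0,2,0],[-1,0,0,2,0],[-1,0,0,2,0],[-1,0,0,2,0],[-1,0,0,2,0],[-1,0,0,2,0]]

```text
time: 4.82
position: [519.8, -16.2, 138.4]
tcp_rot: [[0.964, -0.265, 0.0], [-0.265, -0.964, -0.0], [0.0, 0.0, -1.0]]
force: [-0.0, -0.0, 0.4]
finger_gap: 0.003
```

```bash
python3 - <<'E'
from h import *
import cv2
s=sense();print({k:np.round(s[k],2).tolist() for k in("time","position","force")})
a=camera("side")[170:300,205:395][...,::-1];b=camera("wrist")[...,::-1];c=camera("scene")[135:300,295:445][...,::-1]
o=np.hstack([cv2.resize(a,(438,300)),cv2.resize(c,(273,300))]);w=cv2.resize(b,(400,300))
o=np.vstack([o,np.hstack([w,np.zeros((300,311,3),np.uint8)])]);cv2.imwrite("pics/p2.png",o)
E
```

```text
{'time': 4.82, 'position': [519.83, -16.22, 138.43], 'force': [-0.01, -0.04, 0.39]}
```

View pics/p2.png

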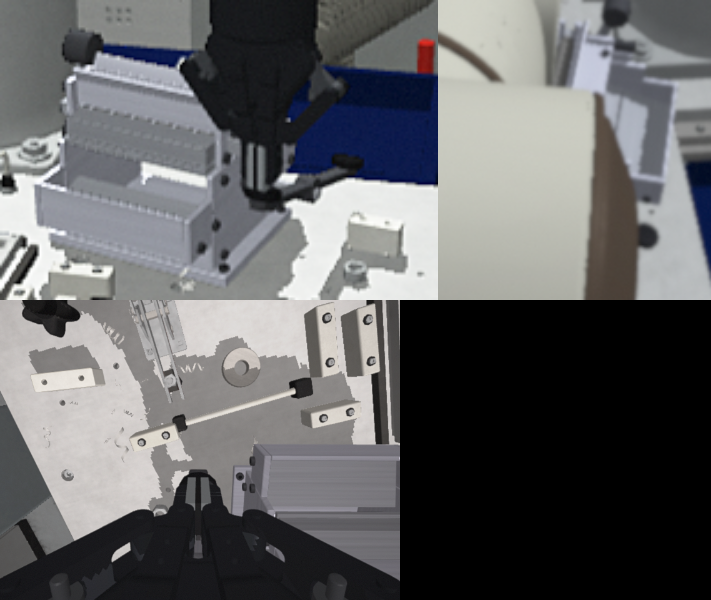

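Emit:
carry_out:
  rows:
    - [[-1,0,0,4,0],[-1,0,0,4,0],[-1,0,0,4,0],[-1,0,0,4,0],[-1,0,0,4,0],[-1,0,0,4,0],[-1,0,0,4,0],[-1,0,0,4,0]]

```text
time: 5.63
position: [519.7, -16.2, 105.8]
tcp_rot: [[0.964, -0.265, -0.0], [-0.265, -0.964, -0.0], [-0.0, 0.0, -1.0]]
force: [0.2, -0.1, -0.6]
finger_gap: 0.001
```

Emit:
carry_out:
  rows:
    - [[-1,0,0,4,0],[-1,0,0,4,0],[-1,0,0,3,0],[-1,0,0,0,0],[-1,0,0,0,0],[-1,0,0,0,0],[-1,0,0,0,0],[-1,0,0,0,0]]

```text
time: 6.3
position: [519.8, -16.2, 95.5]
tcp_rot: [[0.964, -0.265, 0.0], [-0.265, -0.964, -0.0], [0.0, 0.0, -1.0]]
force: [-0.8, 0.7, -0.3]
finger_gap: -0.004
```

```bash
python3 - <<'E'
from h import *
import cv2
s=sense();print({k:np.round(s[k],2).tolist() for k in("time","position","force")})
a=camera("side")[170:300,205:395][...,::-1];b=camera("scene")[135:300,295:445][...,::-1]
cv2.imwrite("pics/p3.png",np.hstack([cv2.resize(a,(438,300)),cv2.resize(b,(273,300))]))
E
```

```text
{'time': 6.3, 'position': [519.83, -16.22, 95.52], 'force': [-0.85, 0.7, -0.28]}
```

View pics/p3.png

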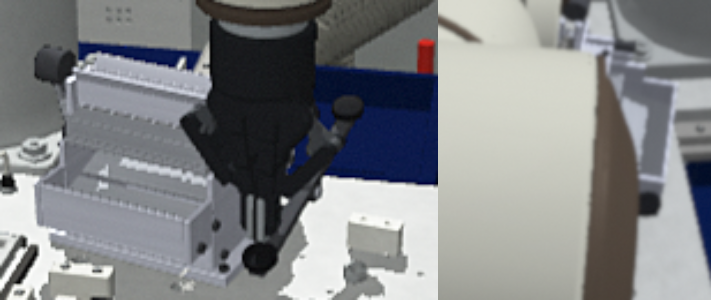

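Emit:
carry_out:
  rows:
    - [[-1,0,0,-26,0],[-1,0,0,-26,0],[-1,0,0,-26,0],[-1,0,0,-26,0],[-1,7,8,0,0],[-1,7,8,0,0],[-1,7,8,0,0],[-1,7,8,0,0]]

```text
time: 7.07
position: [538.3, -55.5, 198.1]
tcp_rot: [[0.964, -0.265, -0.002], [-0.265, -0.964, 0.0], [-0.002, 0.0, -1.0]]
force: [0.0, -0.5, 0.5]
finger_gap: -0.002
```

Emit:
carry_out:
  rows:
    - [[-1,0,0,0,0],[-1,0,0,0,0],[-1,0,0,10,0],[-1,0,0,10,0],[-1,0,0,9,0],[-1,0,0,0,0],[-1,0,0,0,0],[-1,0,0,0,0]]

```text
time: 7.73
position: [538.3, -54.3, 170.4]
tcp_rot: [[0.964, -0.265, -0.0], [-0.265, -0.964, -0.0], [0.0, 0.0, -1.0]]
force: [-0.9, 0.6, -0.0]
finger_gap: -0.0
```

```bash
python3 - <<'E'
from h import *
import cv2
s=sense();print({k:np.round(s[k],2).tolist() for k in("time","position","force")})
P=np.array(s["position"])-[615.2,-136.1,0];print(.9643*P[0]-.2648*P[1],.2648*P[0]+.9643*P[1])
a=camera("side")[150:300,205:395][...,::-1];b=camera("wrist")[...,::-1]
cv2.imwrite("pics/p4.png",np.hstack([cv2.resize(a,(380,300)),cv2.resize(b,(400,300))]))
E
```

```text
{'time': 7.73, 'position': [538.29, -54.34, 170.42], 'force': [-0.86, 0.62, -0.02]}
-95.81369156002935 58.47767829840295
```

View pics/p4.png

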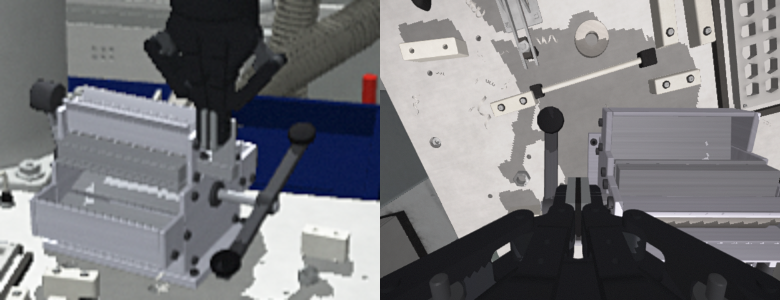

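Emit:
carry_out:
  rows:
    - [[-1,0,2,0,0],[-1,0,2,0,0],[-1,0,2,0,0],[-1,0,2,0,0],[-1,0,2,0,0],[-1,0,2,0,0],[-1,0,2,0,0],[-1,0,2,0,0]]

```text
time: 8.5
position: [534.0, -70.2, 170.3]
tcp_rot: [[0.964, -0.265, -0.0], [-0.265, -0.964, -0.0], [-0.0, 0.0, -1.0]]
force: [0.1, -0.5, -0.7]
finger_gap: -0.001
```

Emit:
carry_out:
  rows:
    - [[-1,0,2,0,0],[-1,0,2,0,0],[-1,0,2,0,0],[-1,0,2,0,0],[-1,0,0,0,0],[-1,0,0,0,0],[-1,0,0,0,0],[-1,0,0,0,0]]

```text
time: 9.17
position: [531.9, -77.5, 170.3]
tcp_rot: [[0.964, -0.265, -0.0], [-0.265, -0.964, 0.0], [-0.0, -0.0, -1.0]]
force: [0.0, 3.3, 0.5]
finger_gap: 0.0
```

Emit:
carry_out:
  rows:
    - [[-1,0,2,0,0],[-1,0,2,0,0],[-1,0,2,0,0],[-1,0,2,0,0],[-1,0,2,0,0],[-1,0,2,0,0],[-1,0,2,0,0],[-1,0,2,0,0]]

```text
time: 9.83
position: [527.6, -93.1, 170.3]
tcp_rot: [[0.964, -0.265, -0.0], [-0.265, -0.964, 0.0], [-0.0, -0.0, -1.0]]
force: [-0.1, 5.7, -0.4]
finger_gap: -0.0
```

Emit:
carry_out:
  rows:
    - [[-1,0,1,0,0],[-1,0,1,0,0],[-1,0,1,0,0],[-1,0,0,0,0],[-1,0,0,0,0],[-1,0,0,0,0],[-1,0,0,0,0],[-1,0,0,0,0]]

```text
time: 10.5
position: [527.0, -95.1, 170.3]
tcp_rot: [[0.964, -0.264, 0.0], [-0.264, -0.964, 0.002], [-0.0, -0.002, -1.0]]
force: [3.0, 11.7, 1.2]
finger_gap: -0.001
```

Emit:
carry_out:
  rows:
    - [[-1,0,1,0,0],[-1,0,0,0,0],[-1,0,0,0,0],[-1,0,0,0,0],[-1,0,0,0,0],[-1,0,0,0,0],[-1,0,0,0,0],[-1,0,0,0,0]]

```text
time: 11.17
position: [526.9, -95.3, 170.3]
tcp_rot: [[0.965, -0.264, 0.001], [-0.264, -0.964, 0.003], [-0.0, -0.003, -1.0]]
force: [4.3, 20.8, 2.0]
finger_gap: -0.001
```

```bash
python3 - <<'E'
from h import *
import cv2
s=sense();print({k:np.round(s[k],2).tolist() for k in("time","position","force")})
a=camera("side")[150:300,205:395][...,::-1];b=camera("scene")[135:300,295:445][...,::-1]
cv2.imwrite("pics/p5.png",np.hstack([cv2.resize(a,(507,400),interpolation=2),cv2.resize(b,(273,400))]))
E
```

```text
{'time': 11.17, 'position': [526.94, -95.31, 170.34], 'force': [4.34, 20.78, 1.95]}
```

View pics/p5.png

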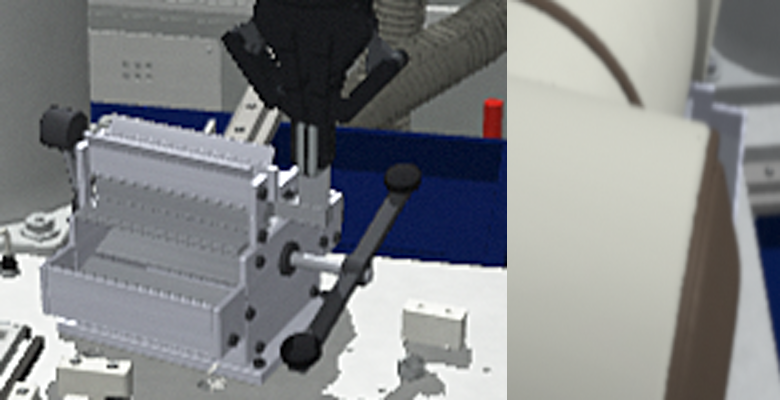

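Emit:
carry_out:
  rows:
    - [[-1,0,-4,0,0],[-1,0,-4,0,0],[-1,0,-4,0,0],[-1,0,-4,0,0],[-1,0,-4,0,0],[-1,0,-4,0,0],[-1,0,-4,0,0],[-1,0,-4,0,0]]

```text
time: 11.93
position: [535.2, -66.1, 170.3]
tcp_rot: [[0.964, -0.265, -0.0], [-0.265, -0.964, -0.001], [0.0, 0.001, -1.0]]
force: [-0.2, 0.3, -1.1]
finger_gap: -0.003
```

Emit:
carry_out:
  rows:
    - [[-1,0,-6,0,0],[-1,0,-6,0,0],[-1,0,0,0,0],[-1,0,0,0,0],[-1,0,0,0,0],[-1,0,0,0,0],[-1,0,0,0,0],[-1,0,0,0,0]]

```text
time: 12.6
position: [538.2, -54.7, 170.3]
tcp_rot: [[0.964, -0.265, -0.0], [-0.265, -0.964, -0.0], [-0.0, 0.0, -1.0]]
force: [-0.2, 0.4, -0.2]
finger_gap: 0.005
```

```bash
python3 - <<'E'
from h import *
import cv2
s=sense();print({k:np.round(s[k],2).tolist() for k in("time","position","force")})
a=camera("side")[150:300,205:395][...,::-1]
cv2.imwrite("pics/p6.png",cv2.resize(a,(760,600),interpolation=2))
E
```

```text
{'time': 12.6, 'position': [538.23, -54.67, 170.32], 'force': [-0.25, 0.45, -0.2]}
```

View pics/p6.png

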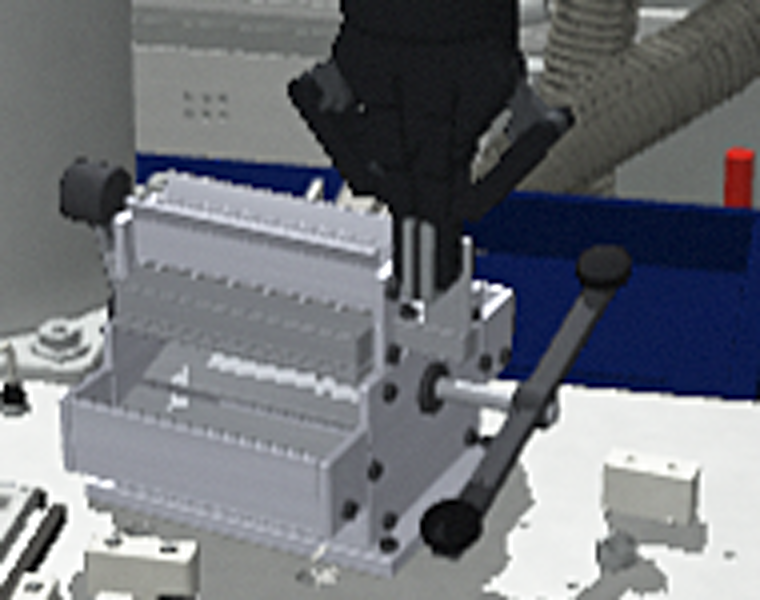

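Emit:
carry_out:
  rows:
    - [[-1,0,2,0,0],[-1,0,2,0,0],[-1,0,2,0,0],[-1,0,2,0,0],[-1,0,2,0,0],[-1,0,2,0,0],[-1,0,2,0,0],[-1,0,2,0,0]]

```text
time: 13.32
position: [534.0, -70.1, 170.3]
tcp_rot: [[0.964, -0.265, -0.0], [-0.265, -0.964, -0.0], [-0.0, 0.0, -1.0]]
force: [0.2, 1.2, -0.9]
finger_gap: 0.005
```

Emit:
carry_out:
  rows:
    - [[-1,0,2,0,0],[-1,0,2,0,0],[-1,0,2,0,0],[-1,0,2,0,0],[-1,0,0,0,0],[-1,0,0,0,0],[-1,0,0,0,0],[-1,0,0,0,0]]

```text
time: 13.98
position: [531.9, -77.5, 170.3]
tcp_rot: [[0.964, -0.265, -0.0], [-0.265, -0.964, 0.0], [-0.0, -0.0, -1.0]]
force: [0.9, 4.6, -0.4]
finger_gap: -0.005
```

Emit:
carry_out:
  rows:
    - [[-1,0,2,0,0],[-1,0,2,0,0],[-1,0,2,0,0],[-1,0,2,0,0],[-1,0,2,0,0],[-1,0,2,0,0],[-1,0,2,0,0],[-1,0,2,0,0]]

```text
time: 14.65
position: [527.6, -93.2, 170.3]
tcp_rot: [[0.964, -0.265, -0.0], [-0.265, -0.964, 0.0], [-0.0, -0.0, -1.0]]
force: [-1.0, 6.1, 1.0]
finger_gap: -0.002
```

Emit:
carry_out:
  rows:
    - [[-1,0,1,0,0],[-1,0,1,0,0],[-1,0,1,0,0],[-1,0,1,0,0],[-1,0,0,0,0],[-1,0,0,0,0],[-1,0,0,0,0],[-1,0,0,0,0]]

```text
time: 15.32
position: [526.9, -95.3, 170.3]
tcp_rot: [[0.964, -0.264, 0.001], [-0.264, -0.964, 0.003], [-0.0, -0.003, -1.0]]
force: [5.1, 19.7, 2.0]
finger_gap: 0.003
```

Emit:
carry_out:
  rows:
    - [[-1,0,-4,0,0],[-1,0,-4,0,0],[-1,0,-4,0,0],[-1,0,-4,0,0],[-1,0,-4,0,0],[-1,0,-4,0,0],[-1,0,-4,0,0],[-1,0,-4,0,0]]

```text
time: 15.98
position: [535.2, -66.1, 170.3]
tcp_rot: [[0.964, -0.265, 0.0], [-0.265, -0.964, -0.001], [0.0, 0.001, -1.0]]
force: [-0.2, 0.3, -0.1]
finger_gap: -0.0
```

Emit:
carry_out:
  rows:
    - [[-1,0,-6,0,0],[-1,0,-6,0,0],[-1,0,0,-25,0],[-1,0,0,-25,0],[-1,0,0,-25,0],[-1,0,0,-25,0],[-1,0,0,-25,0],[-1,0,0,-25,0]]

```text
time: 16.65
position: [538.2, -54.1, 321.6]
tcp_rot: [[0.964, -0.265, 0.0], [-0.265, -0.964, -0.0], [0.0, 0.0, -1.0]]
force: [0.5, -0.7, -0.6]
finger_gap: 0.003
```

Emit:
carry_out:
  rows:
    - [[-1,20,-8,0,0],[-1,20,-8,0,0],[-1,20,-8,0,0],[-1,20,-8,0,0],[-1,0,0,0,0],[-1,0,0,0,0],[-1,0,0,0,0],[-1,0,0,0,0]]

```text
time: 17.32
position: [623.4, -44.7, 320.6]
tcp_rot: [[0.964, -0.265, 0.0], [-0.265, -0.964, -0.0], [0.0, 0.0, -1.0]]
force: [0.7, -0.5, -0.8]
finger_gap: 0.002
```

```bash
python3 - <<'E'
from h import *
import cv2
s=sense();print({k:np.round(s[k],2).tolist() for k in("time","position","force")})
w=camera("wrist")[...,::-1];a=camera("side")[150:300,205:395][...,::-1]
c,n=np.cos(-.268),np.sin(-.268);W=lambda q:(615.2+c*q[0]-n*q[1],-136.1+n*q[0]+c*q[1],q[2])
for q in[(-61,87,55),(61,87,55),(-61,70,55),(61,70,55),(-92,26.5,160),(-92,2.5,160)]:print(q,proj("wrist",W(q)).round(0))
cv2.imwrite("pics/p7.png",np.vstack([np.hstack([cv2.resize(a,(380,300)),np.zeros((300,20,3),np.uint8),cv2.resize(camera("scene")[135:300,295:445][...,::-1],(273,300))]),np.zeros((0,673,3),np.uint8)]))
cv2.imwrite("pics/w7.png",w)
E
```

```text
{'time': 17.32, 'position': [623.43, -44.72, 320.59], 'force': [0.73, -0.46, -0.85]}
(-61, 87, 55) [[273. 204.]]
(61, 87, 55) [[390. 203.]]
(-61, 70, 55) [[274. 220.]]
(61, 70, 55) [[389. 219.]]
(-92, 26.5, 160) [[223. 301.]]
(-92, 2.5, 160) [[225. 327.]]
```

View pics/w7.png

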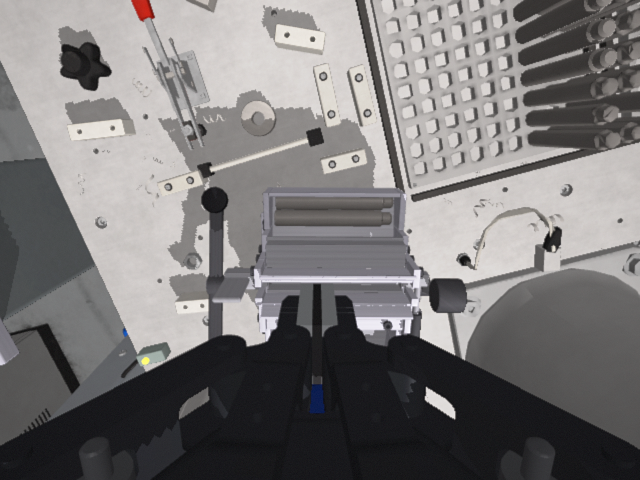

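```bash
python3 -c "
from plant import *
print(job_done())"
```

```text
the job is handed in; nothing more can be done
None
```

The job is done and handed in at about 17 s of the 54 s allowed. The gate is over on the other side and both pins are in the left chute.

- **Gate:** The left pad started raised, so I pressed it straight down with closed fingertips. The gate rocked over its pivot, and the side picture showed the right pad up afterwards.
- **Pins:** I pushed the slide tab to its end stop twice. The push force rose to about 20 N each time, which is more than the spring and friction together. I then backed off each time to let the slide spring home.
- **Last checks:**
  - The final wrist picture shows both pins side by side in the left chute, at image rows of about 204 and 218. The positions computed for pins at rest there are 204 and 220.
  - The feed slide tab appears to be home and the gate is still over.
  - The loose things look unmoved; I compared them by eye only.
  - The force on the tool read about 0 N, with the arm well clear of everything.
- **Disagreements:** My fit of the diverter's pose came out about 3 mm low in height, so I used the stated heights. The side camera put the left pad about 10 mm from where the other two cameras put it, so I used those two.

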